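# Pull down a bench cupboard's hatch with the hook pole

### The arm

A 6-joint arm with a two-finger parallel gripper is mounted at the origin on the work surface. World frame = base frame: x ahead of the robot, y to its left, z up, the work surface at z = 0. Lengths are in mm, angles in rad, forces in N, time in s.
With the tool pointing down it reaches from about 350 to 925 mm from the base axis. Payload 6.4 kg.
Tool frame: the origin (TCP) lies midway between the tips of the shut fingers; the grasp point (between the pads) lies ctrl.grasp_offset behind it (ctrl.grasp_offset is the distance from the TCP to the grasp point, in mm); z points along the fingers, y is the direction in which the jaws open and shut (so a half turn about z gives the same grasp; the last joint's range is limited). The gripper opens to 85 mm and grips with 20 to 120 N. Pads are 22 mm wide; open, the fingers measure 114 mm over their backs; the gripper's body (76 mm by 85 mm) begins 54 mm behind the grasp point. The pads swing forward as they close: fully open they stand 13 mm farther back than shut.
Start: joints at [-1.391, 0.245, 1.558, -0, 1.339, -0.174], TCP at [225.207, -609.75, 231.29] pointing down, gripper open.
Joint ranges: [-3.13, 3.13], [-1.02, 2.26], [0.13, 2.54], [-0.95, 4.09], [0.21, 2.88], [-2.74, 2.74]. Speed limits (rad/s): [2.57, 2.57, 3.14, 3.14, 3.14, 3.14].

### API

Orientations are given as a unit quaternion [x, y, z, w].
In Python, from station import ctrl gives the robot as it stands.
- The arm moves only by the tool drive_tool, never from a script. Its argument "series" is a list of rows, each an object of numbers: "hand": the finger opening in cm, from 0 to 8.54; "tx", "ty", "tz": the shift along the tool's x, y, z in cm; "ax", "ay", "az": the turn, a rotation vector about the tool's x, y, z in degrees. A call has 1 to 10 rows; each row is the pose to reach, as a shift and turn from the pose commanded when the call began, along the tool's axes at that moment; what a row does not reach only later rows make up. A row lasts 1/10 s, in which the tool goes at most 50 mm and 8.59 degrees, less where a joint would pass 70% of its speed; a pose out of reach is approached as far as the arm can. A call with a gripper value outside its range is refused whole. The fingers move at their own pace and stop on an object; "force" is the grip in N (left out, the last holds). Time passes only in rows, so rows that repeat a pose let the fingers close. It gives the time, the measured TCP pose, the force and the opening at its end, in the units of the state.
- ctrl.state(): the state, without advancing time (a new reading comes with each control period).
- ctrl.grab_frame(name): name is "scene" or "top"; returns the picture (400x640x3 uint8, red, green, blue); there is no depth.
- ctrl.camera_params(name): a dict with "mtx" (3x3 intrinsics, pixels), "pose" (4x4, takes a point from camera to world coordinates). Camera axes: x right, y down, z forward; pixel columns grow to the right and rows downward; lengths in mm; the calibration is good to about 2 mm. A picture is of the moment at which its call begins. camera_params takes no time and is no camera call.
- ctrl.finish_job(): hands the job in, once; it reports no verdict.
The state is a dict: "t": time; "joints": joint angles; "joint_velocities": joint speeds; "effort": joint torques, N m; "tcp_pos": TCP position; "ee_rot": TCP orientation; "contact_force": force on the tool from outside, world axes, zero at the start; "wrist_torque": the same for the moment, N m; "grip_width": finger opening in mm.
Only numpy, scipy, OpenCV 4.12 (cv2) and the standard library are available. Lean on these libraries where they do the work, as an engineer would, in place of code of your own. Each camera call takes 0.05 s, during which the arm holds its last target. There are 200 camera calls.

### The job

Take the hook pole from its rest, put its hook through the pull eye of the cupboard's upright hatch and swing the hatch gently down until it is fully open, touching the hatch only with the pole. Then unhook the pole and lay it back in its rest as you found it. Never force the hatch or its eye, and leave the jar, the box with the lid and the carton alone.

Things in the scene. Friction and masses are not known exactly. Their poses are not given: they have to be found in the camera images.
- pole_grip (a point): Centre of the hook pole's black grip, a block 100 mm long, 18 wide, 28 high. The x axis runs along the pole towards the hook, y to its left, z up. From both ends of the grip an aluminium bar, 8 mm wide and 10 mm high, runs on along the same centre line: 50 mm at the rear, 110 mm at the front.
- hook (a point): Mid-length of the pole's hook finger: 156 mm ahead of the grip centre and 20 mm to the pole's left, level with the centre line; axes as pole_grip. The hook is a straight round finger, 8 mm thick with a rounded end, bent square off the bar's front end to the left (+y): it leaves the bar's side 4 mm from the centre line and ends 36 mm from it.
- pole: The whole hook pole, about 160 g, balancing some 10 mm ahead of the grip centre. Origin in the middle of the grip's underside, 14 mm below its centre; x towards the hook, z up.
- rest_mid (a point): Mark of the fixed pole rest, 50 mm above the bench: the grip centre belongs here (it starts within 10 mm of it along x). x axis along the pole towards the hook end, z up. The rest is a grey base plate, 220 x 70 mm, with two forks, each 12 mm long along x, 78 mm behind and 80 mm ahead of the mark. The pole's bars lie in their slots.
- rest: The pole rest; origin under the middle of its base plate, x towards the hook end. Fork slots are 14 mm wide with their floor 45 mm above the bench; the fork mouths flare to about 30 mm and end 77 mm above the bench.
- cupboard: Fixed cream cupboard 200 mm deep, 300 wide, 310 high, standing on the bench; origin at the bottom in the middle of its front face, x axis pointing into the cupboard, y along its width, z up. The white hatch closes the upper half of the front, drawers (look only) are below.
- hinge_mid (a point): Fixed point in the middle of the hatch's hinge line, 150 mm above the bench, in the plane of the cupboard's front. x points level into the cupboard, y along the hinge, z up. The hatch is 270 mm wide and 8 mm thick and reaches 150 mm up from the hinge line; shut, its outer face is at x = -8 mm.
- eye_mark (a point): Moves with the hatch: point on its outer face, mid width, 95 mm from the hinge line; x into the hatch, y along the hinge, z away from the hinge. The pull eye is screwed tight in a slot here: its centre is up to 28 mm above or below the mark along z, not measured; find it by feel (or sight). It does not shift. Keep the pole's force on hatch and eye under 20 N.
- hatch (a joint): Angle of the hatch: 0 when upright (shut), growing as its upper edge swings out and down, 1.40 at its stop (fully open, nearly level). It starts shut or ajar by up to 0.06. The hinge is stiff (about 0.4 N m of friction) and the hatch stays at any angle where it is left. It weighs 0.25 to 0.45 kg.
- hatch_edge (a point): Moves with the hatch: middle of its free edge on the outer face, 150 mm from the hinge line; axes as eye_mark. The pull eye is a U of 6 mm steel bar lying in the plane y = 0: two legs stand out from the face, 16 mm free between them along z, joined by an outer bar centred 35 mm off the face; 28 mm free behind it (4 mm foot plate). Thus the hook finger enters along y, and bears on the outer bar.
- jar: Bystander: closed amber jar, 64 mm across, 100 mm high; origin under its centre.
- tip_box: Bystander: blue-green box with a lid, 88 x 123 x 59 mm; origin under its centre.
- carton: Bystander: white and blue carton, 70 x 100 x 50 mm; origin under its centre.
Mind the look-alikes: they are no part of the job. Of the things shaped like the rest, the grey one is meant.

How it is judged:
By the outcome, as a careful person would: the job done as asked, in the order asked, and still so for the second after the job is handed in, with the robot touching nothing.
It also fails if it takes over 61 s, if anything falls off the work surface, if the arm or the gripper's body presses on something with over 40 N, if the wrist force passes 120 N, or if a joint passes its speed limit or range.

## Working session

There is one attempt and no reset: what is moved stays moved. The work goes in short steps, Python scripts to look and compute and a tool call to move; the robot and the scene stay as the last step left them, time stands still between calls to the robot, and variables do not carry over. Pictures are saved under pics/ and viewed, about 8 in all and at most 12, crops included, and the job is handed in when it is done.

Besides the shell and the picture viewer there is one more tool, called by a JSON object that holds its "api" and its "payload", one argument or row to a line. drive_tool: Moves the arm, as the interface text tells. Its arguments: {"type":"object","properties":{"series":{"type":"array"},"force":{"type":"number"}},"required":["series"]}

```bash
ls; mkdir -p pics; python3 - <<'E'
from station import ctrl
import cv2,numpy as np
np.set_printoptions(precision=3,suppress=True)
print(ctrl.state(),ctrl.grasp_offset)
for n in("scene","top"):
    im=ctrl.grab_frame(n); cv2.imwrite(f"pics/{n}0.png",im[:,:,::-1]); p=ctrl.camera_params(n); print(n,p["mtx"],p["pose"])
E
```

```text
pics
{'t': 0.0, 'joints': array([-1.391,  0.246,  1.559,  0.   ,  1.339, -0.174]), 'joint_velocities': array([-0.001,  0.001, -0.001, -0.001,  0.001, -0.   ]), 'effort': array([  0.001, -42.95 , -32.613,  -0.   ,   0.005,   0.   ]), 'tcp_pos': array([ 225.12 , -609.18 ,  230.179]), 'ee_rot': array([ 0.984,  0.176,  0.   , -0.001]), 'contact_force': array([-1.925, -0.125, -0.208]), 'wrist_torque': array([ 0.002, -0.047,  0.045]), 'grip_width': 85.66131953994723} 18.700000000000003
scene [[471.873   0.    313.275]
 [  0.    471.873 198.996]
 [  0.      0.      1.   ]] [[   0.039    0.851   -0.524 1201.132]
 [   0.999   -0.037    0.014   96.359]
 [  -0.007   -0.524   -0.851 1321.746]
 [   0.       0.       0.       1.   ]]
top [[503.654   0.    313.971]
 [  0.    503.654 194.526]
 [  0.      0.      1.   ]] [[   0.005   -0.982    0.19   269.166]
 [  -1.      -0.007   -0.014  124.843]
 [   0.015   -0.19    -0.982 1428.6  ]
 [   0.       0.       0.       1.   ]]
```

View pics/scene0.png

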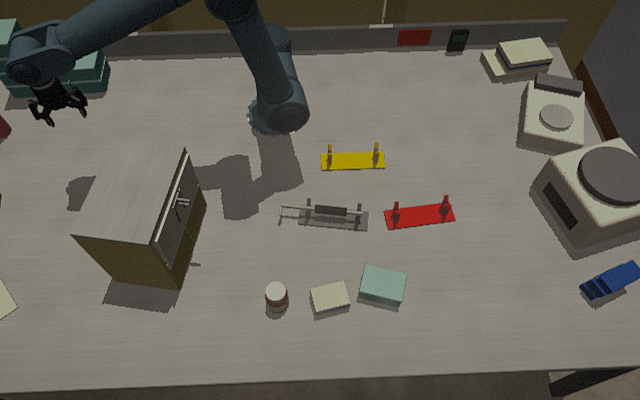

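View pics/top0.png

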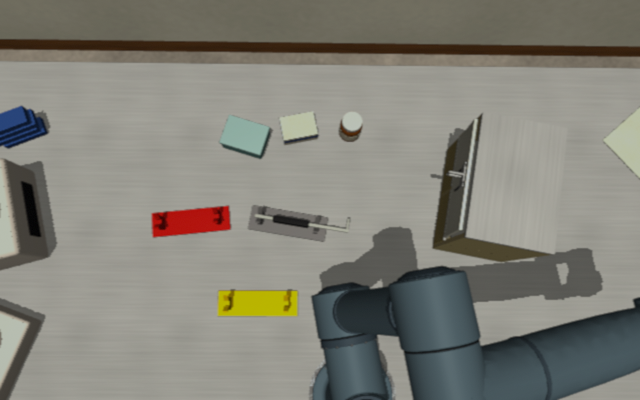

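The grey rest with the pole is at about (290,221) in the top picture, with the hook at (348,222) pointing to −y. The cupboard front, with the eye near (460,175), faces +y. I'll enlarge both.

```bash
python3 - <<'E'
import cv2,numpy as np
t=cv2.imread("pics/top0.png"); s=cv2.imread("pics/scene0.png")
def c(im,x,y,w,h,k): return cv2.resize(im[y:y+h,x:x+w],None,fx=k,fy=k,interpolation=cv2.INTER_CUBIC)
# 4 panels 400x300
a=np.vstack([np.hstack([c(t,240,190,120,60,3.333)[:200,:400],c(t,425,100,120,90,3.333)[:200,:400]]),
 np.hstack([c(s,270,190,120,60,3.333)[:200,:400],c(s,120,140,120,60,3.333)[:200,:400]])])
cv2.imwrite("pics/crop1.png",cv2.resize(a,(800,400)))
cv2.imwrite("pics/crop2.png",np.hstack([c(t,425,105,80,150,4)[:600],c(s,125,140,100,150,4)[:600]]))
E
```

```text
(no output)
```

View pics/crop1.png

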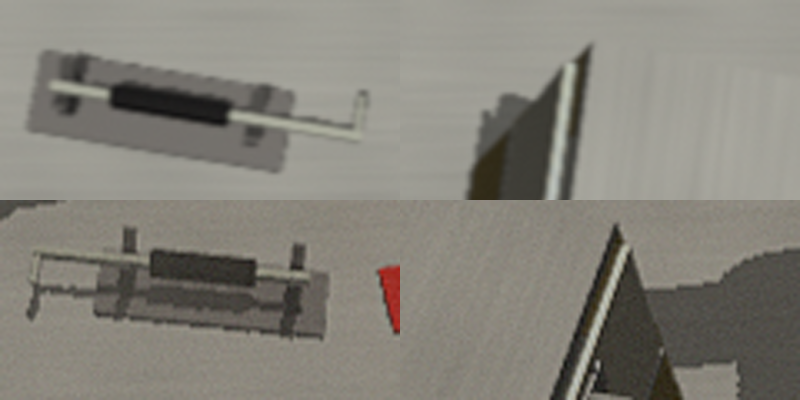

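View pics/crop2.png

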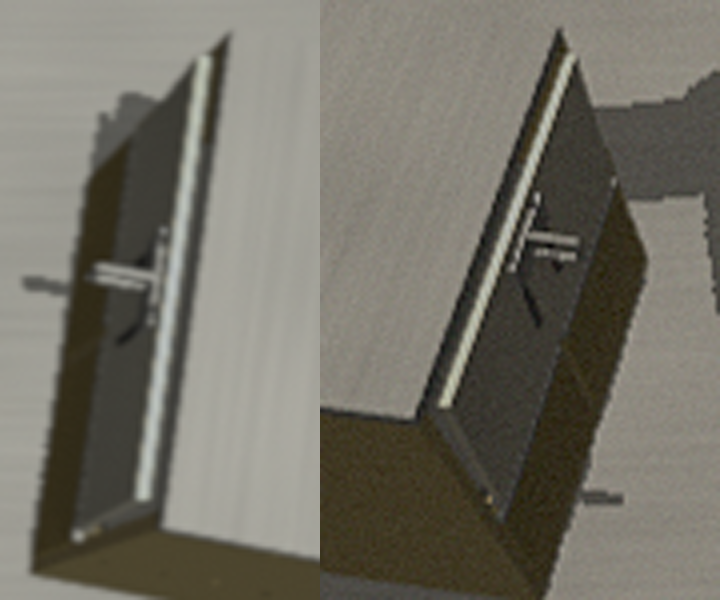

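```bash
cat > h.py <<'E'
import numpy as np
from station import ctrl
from scipy.spatial.transform import Rotation as R
np.set_printoptions(precision=3,suppress=True)
def ray(n,u,v):
    p=ctrl.camera_params(n);T=np.array(p["pose"]);d=np.linalg.inv(p["mtx"])@[u,v,1.]
    d=T[:3,:3]@d; return T[:3,3],d/np.linalg.norm(d)
def atz(n,u,v,z): o,d=ray(n,u,v); return o+d*(z-o[2])/d[2]
def tri(a,b):
    A=np.zeros((3,3));y=np.zeros(3);rs=[ray("top",*a),ray("scene",*b)]
    for o,d in rs: P=np.eye(3)-np.outer(d,d);A+=P;y+=P@o
    x=np.linalg.solve(A,y); return x,max(np.linalg.norm((np.eye(3)-np.outer(d,d))@(x-o)) for o,d in rs)
E
python3 - <<'E'
from h import *
T=lambda x,y:(425+x/4-.4,105+y/4-.4); S=lambda x,y:(125+(x-320)/4-.4,140+y/4-.4)
t=lambda x,y:(240+x/3.333-.35,190+y/3.333-.35); s=lambda x,y:(270+x/3.333-.35,190+(y-200)/3.333-.35)
print("cup near",atz("top",*T(160,527),310),atz("scene",*S(560,30),310),tri(T(160,527),S(560,30)))
print("cup far",atz("top",*T(230,35),310),atz("scene",*S(415,420),310),tri(T(230,35),S(415,420)))
for nm,a,b in [("hatch edge far (z300)",(204,57),(443,405)),("hatch edge near",(144,498),(572,57)),
 ("legA end",(90,266),(578,240)),("legB end",(100,280),(575,258)),("mid end",(95,273),(577,249)),("footmid",(158,277),(530,245))]:
    print(nm,tri(T(*a),S(*b)))
for nm,a,b in [("rear",(48,86),(308,277)),("front",(362,137),(33,251)),("tip",(362,92),(34,287)),("gripc",(170,105),(203,268))]:
    print(nm,atz("top",*t(*a),50),atz("scene",*s(*b),50),tri(t(*a),s(*b)))
E
```

```text
cup near [ 392.973 -228.796  310.   ] [ 398.102 -228.122  310.   ] (array([ 393.582, -230.244,  304.396]), np.float64(0.3086553157655508))
cup far [ 682.835 -285.26   310.   ] [ 688.647 -284.114  310.   ] (array([ 685.211, -287.145,  303.384]), np.float64(0.5079262063684423))
hatch edge far (z300) (array([ 673.287, -273.125,  298.312]), np.float64(0.13402224773440471))
hatch edge near (array([ 410.833, -223.278,  296.702]), np.float64(1.3998032560267286))
legA end (array([ 549.499, -205.748,  282.758]), np.float64(1.5154840612255902))
legB end (array([ 546.997, -216.259,  257.223]), np.float64(0.8347756023994617))
mid end (array([ 548.25 , -210.79 ,  270.109]), np.float64(0.19527300314610485))
footmid (array([ 545.174, -244.07 ,  273.16 ]), np.float64(2.817125458330046))
rear [475.92 270.04  50.  ] [474.7   267.467  50.   ] (array([475.601, 268.56 ,  51.629]), np.float64(1.3021508345774115))
front [435.166   9.985  50.   ] [435.366  11.233  50.   ] (array([435.199,  10.595,  49.796]), np.float64(0.6239941049262013))
tip [472.699   9.674  50.   ] [474.455  12.105  50.   ] (array([473.054,  10.718,  47.697]), np.float64(1.2326336121179708))
gripc [460.737 168.829  50.   ] [460.792 170.266  50.   ] (array([460.77 , 169.548,  49.981]), np.float64(0.7188827135516265))
```

```bash
cat >> h.py <<'E'
def plan(pos,head=None,pitch=0,rot=None):
    """row (cm,deg) from the measured pose to world pos, tool down, tool x heading deg"""
    s=ctrl.state();q=R.from_quat(s["ee_rot"])
    h=np.radians(head);x=np.array([np.cos(h),np.sin(h),0]);z=np.array([0,0,-1.]);
    g=R.from_matrix(np.c_[x,np.cross(z,x),z])
    t=q.inv().apply(np.array(pos)-s["tcp_pos"])/10;a=np.degrees((q.inv()*g).as_rotvec())
    print("t",s["t"],"tcp",s["tcp_pos"],"F",s["contact_force"],"w",s["grip_width"]);print("row t",t,"a",a)
E
python3 - <<'E'
from h import *
plan([300,-300,430],50)
plan([460,170,200],81.1)
print("jar",atz("top",351,119,100))
E
```

```text
t 0.1 tcp [ 225.106 -609.236  230.289] F [ 0.401 -1.048 -0.487] w 85.15091904258861
row t [ 17.746 -26.447 -19.921] a [ -0.092  -0.041 -29.727]
t 0.1 tcp [ 225.106 -609.236  230.289] F [ 0.401 -1.048 -0.487] w 85.15091904258861
row t [ 49.033 -64.953   3.154] a [ -0.08   -0.066 -60.827]
jar [740.273   3.969 100.   ]
```

{"api": "drive_tool", "payload": {
  "series": [
    {"tx":17.7,"ty":-26.4,"tz":-19.9,"az":-29.7},
    {"tx":17.7,"ty":-26.4,"tz":-19.9,"az":-29.7},
    {"tx":17.7,"ty":-26.4,"tz":-19.9,"az":-29.7},
    {"tx":17.7,"ty":-26.4,"tz":-19.9,"az":-29.7},
    {"tx":17.7,"ty":-26.4,"tz":-19.9,"az":-29.7},
    {"tx":17.7,"ty":-26.4,"tz":-19.9,"az":-29.7},
    {"tx":17.7,"ty":-26.4,"tz":-19.9,"az":-29.7},
    {"tx":17.7,"ty":-26.4,"tz":-19.9,"az":-29.7},
    {"tx":17.7,"ty":-26.4,"tz":-19.9,"az":-29.7}
  ]
}}

```text
$.series[0]: bad value
```

```bash
python3 - <<'E'
from h import *
plan([460.3,169.6,180],81.1)
E
```

```text
t 0.1 tcp [ 225.106 -609.236  230.289] F [ 0.401 -1.048 -0.487] w 85.15091904258861
row t [ 49.047 -64.901   5.154] a [ -0.08   -0.066 -60.827]
```

{"api": "drive_tool", "payload": {
  "series": [
    {"hand":8.5,"tx":4.4,"ty":-6.6,"tz":-5.0,"ax":0,"ay":0,"az":-7.4},
    {"hand":8.5,"tx":8.8,"ty":-13.2,"tz":-10,"ax":0,"ay":0,"az":-14.8}
  ]
}}

```text
t: 0.3
tcp_pos: [244.4, -526.0, 282.4]
ee_rot: [0.953, 0.303, 0.0, -0.003]
contact_force: [0.9, 0.3, 1.1]
grip_width: 84.8
```

```bash
python3 - <<'E'
from h import *
plan([300,-300,430],50)
E
```

```text
t 0.3 tcp [ 244.401 -526.044  282.42 ] F [0.925 0.264 1.086] w 84.84228778067437
row t [ 17.628 -15.313 -14.643] a [ -0.27   -0.16  -14.714]
```

{"api": "drive_tool", "payload": {
  "series": [
    {"hand":8.5,"tx":17.6,"ty":-15.3,"tz":-14.6,"ax":0,"ay":0,"az":-14.7},
    {"hand":8.5,"tx":17.6,"ty":-15.3,"tz":-14.6,"ax":0,"ay":0,"az":-14.7},
    {"hand":8.5,"tx":17.6,"ty":-15.3,"tz":-14.6,"ax":0,"ay":0,"az":-14.7},
    {"hand":8.5,"tx":17.6,"ty":-15.3,"tz":-14.6,"ax":0,"ay":0,"az":-14.7},
    {"hand":8.5,"tx":17.6,"ty":-15.3,"tz":-14.6,"ax":0,"ay":0,"az":-14.7},
    {"hand":8.5,"tx":17.6,"ty":-15.3,"tz":-14.6,"ax":0,"ay":0,"az":-14.7}
  ]
}}

```text
t: 0.9
tcp_pos: [301.6, -298.8, 433.4]
ee_rot: [0.907, 0.422, 0.0, 0.002]
contact_force: [-0.0, -1.4, -0.2]
grip_width: 85.0
```

```bash
python3 - <<'E'
from h import *
plan([460.3,169.6,150],81.1)
E
```

```text
t 0.9 tcp [ 301.554 -298.84   433.427] F [-0.031 -1.351 -0.192] w 85.01579972119312
row t [ 46.082 -18.163  28.219] a [  0.213   0.124 -31.219]
```

{"api": "drive_tool", "payload": {
  "series": [
    {"hand":8.5,"tx":46.1,"ty":-18.2,"tz":28.2,"ax":0.2,"ay":0.1,"az":-31.2},
    {"hand":8.5,"tx":46.1,"ty":-18.2,"tz":28.2,"ax":0.2,"ay":0.1,"az":-31.2},
    {"hand":8.5,"tx":46.1,"ty":-18.2,"tz":28.2,"ax":0.2,"ay":0.1,"az":-31.2},
    {"hand":8.5,"tx":46.1,"ty":-18.2,"tz":28.2,"ax":0.2,"ay":0.1,"az":-31.2},
    {"hand":8.5,"tx":46.1,"ty":-18.2,"tz":28.2,"ax":0.2,"ay":0.1,"az":-31.2},
    {"hand":8.5,"tx":46.1,"ty":-18.2,"tz":28.2,"ax":0.2,"ay":0.1,"az":-31.2},
    {"hand":8.5,"tx":46.1,"ty":-18.2,"tz":28.2,"ax":0.2,"ay":0.1,"az":-31.2},
    {"hand":8.5,"tx":46.1,"ty":-18.2,"tz":28.2,"ax":0.2,"ay":0.1,"az":-31.2},
    {"hand":8.5,"tx":46.1,"ty":-18.2,"tz":28.2,"ax":0.2,"ay":0.1,"az":-31.2},
    {"hand":8.5,"tx":46.1,"ty":-18.2,"tz":28.2,"ax":0.2,"ay":0.1,"az":-31.2}
  ]
}}

```text
t: 1.9
tcp_pos: [440.1, 112.6, 182.3]
ee_rot: [0.76, 0.649, 0.0, -0.002]
contact_force: [1.2, 0.1, 0.4]
grip_width: 84.7
```

```bash
python3 - <<'E'
from h import *
plan([460.3,169.6,110],81.1)
E
```

```text
t 1.9 tcp [440.135 112.557 182.253] F [1.183 0.114 0.397] w 84.74884227869978
row t [5.931 1.117 7.237] a [-0.138 -0.143 -0.098]
```

{"api": "drive_tool", "payload": {
  "series": [
    {"hand":6,"tx":5.9,"ty":1.1,"tz":7.2,"ax":-0.1,"ay":-0.1,"az":-0.1},
    {"hand":6,"tx":5.9,"ty":1.1,"tz":7.2,"ax":-0.1,"ay":-0.1,"az":-0.1},
    {"hand":6,"tx":5.9,"ty":1.1,"tz":7.2,"ax":-0.1,"ay":-0.1,"az":-0.1},
    {"hand":6,"tx":5.9,"ty":1.1,"tz":7.2,"ax":-0.1,"ay":-0.1,"az":-0.1},
    {"hand":6,"tx":5.9,"ty":1.1,"tz":7.2,"ax":-0.1,"ay":-0.1,"az":-0.1}
  ]
}}

```text
t: 2.4
tcp_pos: [461.1, 166.8, 113.0]
ee_rot: [0.76, 0.65, 0.001, 0.0]
contact_force: [-0.1, 0.7, 0.3]
grip_width: 60.2
```

```bash
python3 - <<'E'
from h import *
plan([460.3,169.6,33],81.1)
E
```

```text
t 2.4 tcp [461.067 166.839 112.976] F [-0.082  0.687  0.287] w 60.19068718391256
row t [ 0.25  -0.131  7.998] a [ 0.088 -0.079 -0.067]
```

{"api": "drive_tool", "payload": {
  "series": [
    {"hand":6,"tx":0.2,"ty":-0.1,"tz":4,"ax":0.1,"ay":0,"az":0},
    {"hand":6,"tx":0.2,"ty":-0.1,"tz":6.5,"ax":0.1,"ay":0,"az":0},
    {"hand":6,"tx":0.2,"ty":-0.1,"tz":8,"ax":0.1,"ay":0,"az":0},
    {"hand":6,"tx":0.2,"ty":-0.1,"tz":8,"ax":0.1,"ay":0,"az":0},
    {"hand":6,"tx":0.2,"ty":-0.1,"tz":8,"ax":0.1,"ay":0,"az":0},
    {"hand":6,"tx":0.2,"ty":-0.1,"tz":8,"ax":0.1,"ay":0,"az":0}
  ]
}}

```text
t: 3.0
tcp_pos: [461.1, 169.3, 33.6]
ee_rot: [0.76, 0.65, 0.001, -0.0]
contact_force: [0.4, -0.4, -0.5]
grip_width: 60.0
```

```bash
python3 - <<'E'
from h import *
plan([460.3,169.6,33],81.1)
E
```

```text
t 3.0 tcp [461.111 169.342  33.591] F [ 0.393 -0.363 -0.518] w 59.951806442038425
row t [ 0.013 -0.084  0.059] a [ 0.062 -0.113 -0.071]
```

Close gently first, then firmly.

{"api": "drive_tool", "payload": {
  "series": [
    {"hand":2.2,"tx":0,"ty":-0.1,"tz":0,"ax":0,"ay":0,"az":0},
    {"hand":2.2,"tx":0,"ty":-0.1,"tz":0,"ax":0,"ay":0,"az":0},
    {"hand":2.2,"tx":0,"ty":-0.1,"tz":0,"ax":0,"ay":0,"az":0},
    {"hand":1.0,"tx":0,"ty":-0.1,"tz":0,"ax":0,"ay":0,"az":0},
    {"hand":1.0,"tx":0,"ty":-0.1,"tz":0,"ax":0,"ay":0,"az":0},
    {"hand":1.0,"tx":0,"ty":-0.1,"tz":0,"ax":0,"ay":0,"az":0},
    {"hand":0,"tx":0,"ty":-0.1,"tz":0,"ax":0,"ay":0,"az":0},
    {"hand":0,"tx":0,"ty":-0.1,"tz":0,"ax":0,"ay":0,"az":0}
  ],
  "force": 100
}}

```text
t: 3.8
tcp_pos: [458.8, 169.8, 32.1]
ee_rot: [0.76, 0.65, -0.0, -0.001]
contact_force: [-3.0, -1.0, 5.9]
grip_width: 17.1
```

{"api": "drive_tool", "payload": {
  "series": [
    {"hand":0,"tx":0,"ty":-0.1,"tz":-2.5,"ax":0,"ay":0,"az":0},
    {"hand":0,"tx":0,"ty":-0.1,"tz":-6,"ax":0,"ay":0,"az":0},
    {"hand":0,"tx":0,"ty":-0.1,"tz":-10,"ax":0,"ay":0,"az":0},
    {"hand":0,"tx":0,"ty":-0.1,"tz":-12,"ax":0,"ay":0,"az":0},
    {"hand":0,"tx":0,"ty":-0.1,"tz":-12,"ax":0,"ay":0,"az":0}
  ]
}}

```text
t: 4.3
tcp_pos: [459.8, 170.0, 154.5]
ee_rot: [0.76, 0.65, 0.002, 0.0]
contact_force: [-0.2, 0.0, -1.6]
grip_width: 16.4
```

```bash
python3 - <<'E'
from h import *
plan([527,-36,252],79)
E
```

```text
t 4.3 tcp [459.829 170.035 154.527] F [-0.245  0.    -1.64 ] w 16.41786247826228
row t [-19.287   9.864  -9.764] a [ 0.204 -0.159  2.086]
```

{"api": "drive_tool", "payload": {
  "series": [
    {"hand":0,"tx":-3,"ty":1.5,"tz":-1.5,"ax":0,"ay":0,"az":0.5},
    {"hand":0,"tx":-7,"ty":3.6,"tz":-3.6,"ax":0,"ay":0,"az":1},
    {"hand":0,"tx":-11,"ty":5.6,"tz":-5.6,"ax":0.1,"ay":0,"az":1.5},
    {"hand":0,"tx":-15,"ty":7.7,"tz":-7.6,"ax":0.2,"ay":-0.1,"az":2},
    {"hand":0,"tx":-18,"ty":9.2,"tz":-9.1,"ax":0.2,"ay":-0.1,"az":2.1},
    {"hand":0,"tx":-19.3,"ty":9.9,"tz":-9.8,"ax":0.2,"ay":-0.1,"az":2.1},
    {"hand":0,"tx":-19.3,"ty":9.9,"tz":-9.8,"ax":0.2,"ay":-0.1,"az":2.1},
    {"hand":0,"tx":-19.3,"ty":9.9,"tz":-9.8,"ax":0.2,"ay":-0.1,"az":2.1}
  ]
}}

```text
t: 5.1
tcp_pos: [524.8, -35.5, 246.9]
ee_rot: [0.772, 0.636, -0.003, -0.004]
contact_force: [0.0, 0.1, -2.0]
grip_width: 16.3
```

```bash
python3 - <<'E'
from h import *
import cv2
T=ctrl.grab_frame("top")[:,:,::-1];S=ctrl.grab_frame("scene")[:,:,::-1]
cv2.imwrite("pics/top1.png",T);cv2.imwrite("pics/scene1.png",S)
c=lambda im,x,y:cv2.resize(im[y:y+120,x:x+80],None,fx=5,fy=5,interpolation=cv2.INTER_CUBIC)
cv2.imwrite("pics/crop3.png",np.hstack([c(T,405,130),c(S,155,140)]))
plan([521.4,-65.9,252],79)
E
```

```text
t 5.2 tcp [524.742 -34.89  247.137] F [ 0.483  0.084 -1.234] w 16.35949711159782
row t [-3.108  0.255 -0.488] a [-0.555  0.023  0.068]
```

View pics/crop3.png

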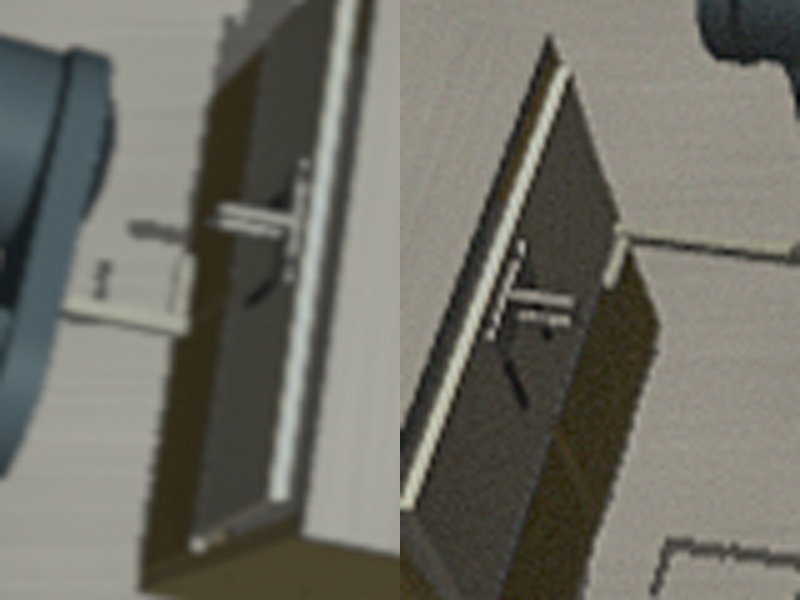

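Top view: hook corner at (188,328), fingertip (187,255), eye ends about (218,208) in crop pixels; scene: corner (622,235), tip (610,285), eye ends (573,300)/(570,320). The outer bar end is unclear, so I'll enlarge it.

```bash
python3 - <<'E'
import cv2,numpy as np
T=cv2.imread("pics/top1.png");S=cv2.imread("pics/scene1.png")
def c(im,x,y):
    a=im[y:y+40,x:x+40].astype(float); a=np.clip((a/255)**.6*255,0,255).astype(np.uint8)
    return cv2.resize(a,None,fx=10,fy=10,interpolation=cv2.INTER_NEAREST)
cv2.imwrite("pics/crop4.png",np.hstack([c(T,435,160),c(S,165,180)]))
E
```

```text
(no output)
```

View pics/crop4.png

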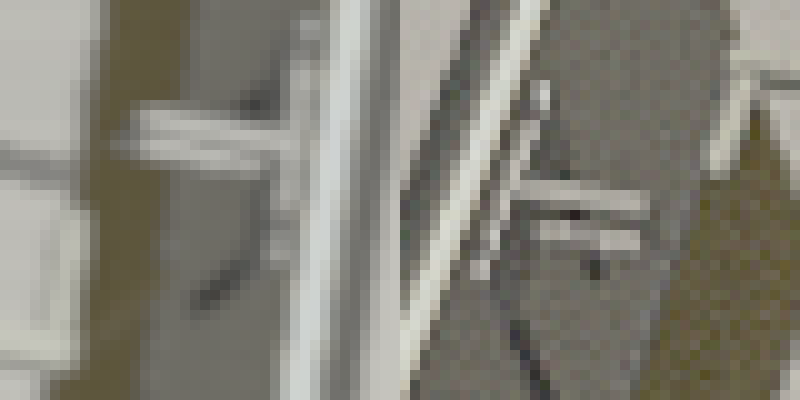

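```bash
python3 - <<'E'
from h import *
T=lambda x,y:(435+x/10-.5,160+y/10-.5); S=lambda x,y:(165+(x-400)/10-.5,180+y/10-.5)
t=lambda x,y:(405+x/5-.4,130+y/5-.4); s=lambda x,y:(155+(x-400)/5-.4,140+y/5-.4)
u,_=tri(T(130,116),S(648,202));l,_=tri(T(110,148),S(641,240));print(u,l,(u+l)/2,_)
P,xs=(u+l)/2,0
co,e1=tri(t(185,327),s(624,237));tp,e2=tri(t(187,255),s(610,287))
print("corner",co,e1,"tip",tp,e2)
st=ctrl.state();print(st["tcp_pos"])
h=np.radians(R.from_quat(st["ee_rot"]).as_matrix()[:,0]);X=R.from_quat(st["ee_rot"]).as_matrix()
print(X)
g=st["tcp_pos"]-18.7*X[:,2]; left=np.cross([0,0,1],-X[:,0])
print("pred corner",g-156*X[:,0],"pred tip",g-156*X[:,0]+36*left)
# project the eye model: front-plane frame
h0=np.array([539.2,-257.5,150]);a=np.radians(-11);y=np.array([np.cos(a),np.sin(a),0]);n=np.array([-np.sin(a),np.cos(a),0])
pj=lambda nme,p:(lambda K,T:(lambda q:(K@q)[:2]/q[2])(T[:3,:3].T@(p-T[:3,3])))(np.array(ctrl.camera_params(nme)["mtx"]),np.array(ctrl.camera_params(nme)["pose"]))
for th in(0,.03,.06):
  for sz in(112,116,120):
    o=n*np.cos(th)-np.array([0,0,1])*np.sin(th);z=n*np.sin(th)+np.array([0,0,1])*np.cos(th)
    for k in(11,-11):
      p=h0+o*(8+38)+z*(sz+k);a_=pj("top",p);b=pj("scene",p)
      print(th,sz,k,(a_-[434.5,159.5])*10,(b-[164.5,179.5])*10+[400,0])
E
```

```text
[ 549.524 -206.031  282.466] [ 547.403 -210.391  259.674] [ 548.464 -208.211  271.07 ] 3.652546282087888
corner [ 496.281 -192.347  260.773] 2.2905636095590567 tip [ 530.428 -194.851  264.658] 1.237959461083254
[524.742 -34.89  247.137]
[[ 0.19   0.982 -0.01 ]
 [ 0.982 -0.19   0.001]
 [-0.    -0.01  -1.   ]]
pred corner [ 495.338 -188.086  265.898] pred tip [ 530.684 -194.913  265.898]
0 112 11 [149.336 131.789] [635.829 217.153]
0 112 -11 [123.828 153.015] [655.175 260.389]
0 116 11 [154.073 127.847] [632.248 209.15 ]
0 116 -11 [128.398 149.212] [651.701 252.625]
0 120 11 [158.842 123.879] [628.647 201.102]
0 120 -11 [132.998 145.385] [648.207 244.818]
0.03 112 11 [132.372 130.199] [650.678 221.793]
0.03 112 -11 [109.906 151.947] [667.374 264.592]
0.03 116 11 [136.544 126.16 ] [647.588 213.871]
0.03 116 -11 [113.931 148.051] [664.376 256.906]
0.03 120 11 [140.744 122.094] [644.48  205.904]
0.03 120 -11 [117.982 144.129] [661.361 249.178]
0.06 112 11 [115.51  128.756] [665.436 226.621]
0.06 112 -11 [ 96.097 151.003] [679.47 268.94]
0.06 116 11 [119.115 124.625] [662.839 218.788]
0.06 116 -11 [ 99.575 147.017] [676.95 261.34]
0.06 120 11 [122.743 120.466] [660.226 210.911]
0.06 120 -11 [103.076 143.005] [674.416 253.699]
```

```bash
python3 - <<'E'
from h import *
plan([521.1,-64.7,251.3],79)
E
```

```text
t 5.2 tcp [524.742 -34.89  247.137] F [ 0.483  0.084 -1.234] w 16.35949711159782
row t [-2.996  0.204 -0.417] a [-0.555  0.023  0.068]
```

{"api": "drive_tool", "payload": {
  "series": [
    {"hand":0,"tx":-1,"ty":0.1,"tz":-0.4,"ax":-0.5,"ay":0,"az":0.1},
    {"hand":0,"tx":-2,"ty":0.2,"tz":-0.4,"ax":-0.5,"ay":0,"az":0.1},
    {"hand":0,"tx":-3,"ty":0.2,"tz":-0.4,"ax":-0.5,"ay":0,"az":0.1},
    {"hand":0,"tx":-3,"ty":0.2,"tz":-0.4,"ax":-0.5,"ay":0,"az":0.1},
    {"hand":0,"tx":-3,"ty":0.2,"tz":-0.4,"ax":-0.5,"ay":0,"az":0.1}
  ]
}}

```text
t: 5.7
tcp_pos: [522.0, -66.7, 253.0]
ee_rot: [0.773, 0.635, 0.0, 0.001]
contact_force: [0.1, 0.4, -1.8]
grip_width: 16.2
```

```bash
python3 - <<'E'
from h import *
plan([521.1+33.4,-64.7-6.5,251.3],79)
E
```

```text
t 5.7 tcp [521.984 -66.657 253.027] F [ 0.145  0.379 -1.788] w 16.228087838585193
row t [0.185 3.278 0.18 ] a [ 0.135  0.047 -0.182]
```

{"api": "drive_tool", "payload": {
  "series": [
    {"hand":0,"tx":0.15,"ty":0.4,"tz":0.15,"ax":0,"ay":0,"az":0},
    {"hand":0,"tx":0.15,"ty":0.8,"tz":0.15,"ax":0,"ay":0,"az":0},
    {"hand":0,"tx":0.15,"ty":1.1,"tz":0.15,"ax":0,"ay":0,"az":0},
    {"hand":0,"tx":0.15,"ty":1.4,"tz":0.15,"ax":0,"ay":0,"az":0},
    {"hand":0,"tx":0.15,"ty":1.6,"tz":0.15,"ax":0,"ay":0,"az":0},
    {"hand":0,"tx":0.15,"ty":1.8,"tz":0.15,"ax":0,"ay":0,"az":0},
    {"hand":0,"tx":0.15,"ty":2.0,"tz":0.15,"ax":0,"ay":0,"az":0},
    {"hand":0,"tx":0.15,"ty":2.2,"tz":0.15,"ax":0,"ay":0,"az":0}
  ]
}}

```text
t: 6.5
tcp_pos: [544.1, -69.1, 251.6]
ee_rot: [0.772, 0.635, 0.0, 0.001]
contact_force: [0.2, -1.8, -1.3]
grip_width: 16.3
```

{"api": "drive_tool", "payload": {
  "series": [
    {"hand":0,"tx":0,"ty":0.3,"tz":0,"ax":0,"ay":0,"az":-0.1},
    {"hand":0,"tx":0,"ty":0.6,"tz":0,"ax":0,"ay":0,"az":-0.1},
    {"hand":0,"tx":0,"ty":0.9,"tz":0,"ax":0,"ay":0,"az":-0.1},
    {"hand":0,"tx":0,"ty":1.1,"tz":0,"ax":0,"ay":0,"az":-0.1},
    {"hand":0,"tx":0,"ty":1.1,"tz":0,"ax":0,"ay":0,"az":-0.1}
  ]
}}

```text
t: 7.0
tcp_pos: [555.0, -71.3, 251.6]
ee_rot: [0.772, 0.636, 0.0, 0.001]
contact_force: [0.3, 0.2, -1.5]
grip_width: 16.6
```

```bash
python3 - <<'E'
from h import *
import cv2
T=ctrl.grab_frame("top")[:,:,::-1];S=ctrl.grab_frame("scene")[:,:,::-1]
c=lambda im,x,y:cv2.resize(np.clip((im[y:y+50,x:x+50]/255.)**.6*255,0,255).astype(np.uint8),None,fx=8,fy=8,interpolation=cv2.INTER_NEAREST)
cv2.imwrite("pics/crop5.png",np.hstack([c(T,425,155),c(S,160,175)]))
plan([554.5,-71.2,251.3],79)
E
```

```text
t 7.1 tcp [554.754 -71.199 251.585] F [-0.123  0.063 -1.562] w 16.34082679325723
row t [-0.005 -0.025  0.028] a [ 0.129  0.061 -0.03 ]
```

View pics/crop5.png

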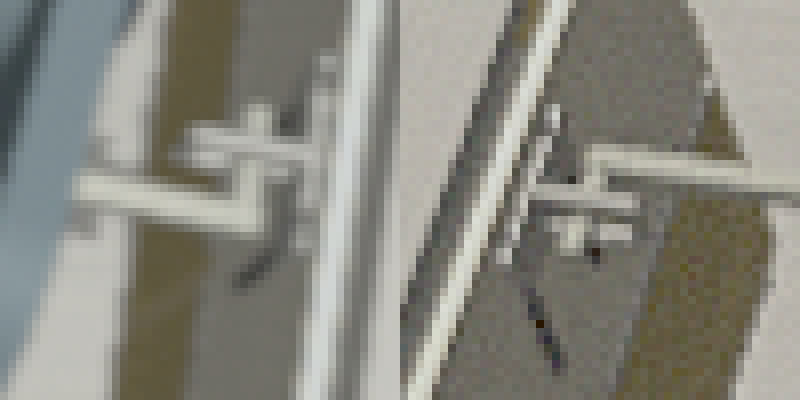

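The finger passes below the upper leg and above the lower one in both views (top about (255,140), scene about (590,200)), so it is threaded. Next is the arc table.

```bash
cat >> h.py <<'E'
h0=np.array([539.2,-257.5,150]);_a=np.radians(-11);yc=np.array([np.cos(_a),np.sin(_a),0]);nc=np.array([-np.sin(_a),np.cos(_a),0])
def finger():
    s=ctrl.state();X=R.from_quat(s["ee_rot"]).as_matrix();l=X[:,1]
    f=s["tcp_pos"]-18.7*X[:,2]-156*X[:,0]+20*l-h0
    return np.array([f@nc,f[2]]),f@yc,s
def arc(ths,s=121,o=36,lift=0):
    f,y,st=finger();print("t",st["t"],"finger n,z",f,"y",y,"F n,y,z",st["contact_force"]@nc,st["contact_force"]@yc,st["contact_force"][2],"implied th",np.arctan2(o,s)-np.arctan2(f[1],f[0])*1+0 if 0 else np.arctan2(s,o)-np.arctan2(f[1],f[0]),"r",np.hypot(*f),np.hypot(s,o))
    for t in ths:
        g=np.array([o*np.cos(t)+s*np.sin(t),s*np.cos(t)-o*np.sin(t)])
        print(round(t,3),"tx",round((g[0]-f[0])/10,2),"tz",round(-(g[1]-f[1])/10,2))
E
python3 - <<'E'
from h import *
arc(np.arange(0,.34,.03))
E
```

```text
t 7.1 finger n,z [ 29.856 120.497] y -0.40268844110958485 F n,y,z 0.038249949833160865 -0.13250592919466603 -1.5620548621810517 implied th -0.04629989662538181 r 124.1406755125811 126.24183141890805
0.0 tx 0.61 tz -0.05
0.03 tx 0.98 tz 0.06
0.06 tx 1.33 tz 0.19
0.09 tx 1.69 tz 0.32
0.12 tx 2.04 tz 0.47
0.15 tx 2.38 tz 0.62
0.18 tx 2.72 tz 0.79
0.21 tx 3.06 tz 0.97
0.24 tx 3.39 tz 1.15
0.27 tx 3.71 tz 1.35
0.3 tx 4.03 tz 1.55
0.33 tx 4.34 tz 1.77
```

{"api": "drive_tool", "payload": {
  "series": [
    {"hand":0,"tx":0.3,"ty":0,"tz":0,"ax":0,"ay":0,"az":0},
    {"hand":0,"tx":0.6,"ty":0,"tz":0,"ax":0,"ay":0,"az":0},
    {"hand":0,"tx":0.8,"ty":0,"tz":0,"ax":0,"ay":0,"az":0},
    {"hand":0,"tx":1.0,"ty":0,"tz":0.06,"ax":0,"ay":0,"az":0},
    {"hand":0,"tx":1.15,"ty":0,"tz":0.12,"ax":0,"ay":0,"az":0},
    {"hand":0,"tx":1.3,"ty":0,"tz":0.19,"ax":0,"ay":0,"az":0}
  ]
}}

```text
t: 7.7
tcp_pos: [557.3, -59.0, 249.9]
ee_rot: [0.772, 0.636, -0.0, 0.002]
contact_force: [-0.9, -3.8, 0.3]
grip_width: 16.5
```

```bash
python3 - <<'E'
from h import *
arc(np.arange(0.06,.34,.03))
E
```

```text
t 7.7 finger n,z [ 42.371 119.029] y -0.3039274374630456 F n,y,z -3.9212922888099317 -0.11222435582853582 0.2685336296545593 implied th 0.05280455049648092 r 126.34517980261798 126.24183141890805
0.06 tx 0.08 tz 0.04
0.09 tx 0.44 tz 0.18
0.12 tx 0.79 tz 0.32
0.15 tx 1.13 tz 0.48
0.18 tx 1.47 tz 0.64
0.21 tx 1.81 tz 0.82
0.24 tx 2.14 tz 1.01
0.27 tx 2.46 tz 1.2
0.3 tx 2.78 tz 1.41
0.33 tx 3.09 tz 1.62
```

{"api": "drive_tool", "payload": {
  "series": [
    {"hand":0,"tx":0.26,"ty":0,"tz":0.11,"ax":0,"ay":0,"az":0},
    {"hand":0,"tx":0.52,"ty":0,"tz":0.21,"ax":0,"ay":0,"az":0},
    {"hand":0,"tx":0.79,"ty":0,"tz":0.32,"ax":0,"ay":0,"az":0},
    {"hand":0,"tx":1.13,"ty":0,"tz":0.48,"ax":0,"ay":0,"az":0},
    {"hand":0,"tx":1.47,"ty":0,"tz":0.64,"ax":0,"ay":0,"az":0},
    {"hand":0,"tx":1.81,"ty":0,"tz":0.82,"ax":0,"ay":0,"az":0}
  ]
}}

```text
t: 8.3
tcp_pos: [560.7, -40.4, 241.2]
ee_rot: [0.772, 0.636, 0.0, 0.001]
contact_force: [-0.5, -2.5, -1.9]
grip_width: 16.6
```

```bash
python3 - <<'E'
from h import *
arc(np.arange(0.21,.55,.03))
E
```

```text
t 8.3 finger n,z [ 61.253 110.101] y -0.4279778650829179 F n,y,z -2.5388775371588985 -0.042821581442785826 -1.9088649340699593 implied th 0.21851087835558358 r 125.9929593402966 126.24183141890805
0.21 tx -0.08 tz -0.07
0.24 tx 0.25 tz 0.11
0.27 tx 0.57 tz 0.31
0.3 tx 0.89 tz 0.51
0.33 tx 1.2 tz 0.73
0.36 tx 1.51 tz 0.95
0.39 tx 1.8 tz 1.19
0.42 tx 2.1 tz 1.43
0.45 tx 2.38 tz 1.68
0.48 tx 2.66 tz 1.94
0.51 tx 2.92 tz 2.21
0.54 tx 3.18 tz 2.48
```

Smooth. Continue.

{"api": "drive_tool", "payload": {
  "series": [
    {"hand":0,"tx":0.25,"ty":0,"tz":0.11,"ax":0,"ay":0,"az":0},
    {"hand":0,"tx":0.57,"ty":0,"tz":0.31,"ax":0,"ay":0,"az":0},
    {"hand":0,"tx":0.89,"ty":0,"tz":0.51,"ax":0,"ay":0,"az":0},
    {"hand":0,"tx":1.2,"ty":0,"tz":0.73,"ax":0,"ay":0,"az":0},
    {"hand":0,"tx":1.51,"ty":0,"tz":0.95,"ax":0,"ay":0,"az":0},
    {"hand":0,"tx":1.8,"ty":0,"tz":1.19,"ax":0,"ay":0,"az":0},
    {"hand":0,"tx":2.1,"ty":0,"tz":1.43,"ax":0,"ay":0,"az":0},
    {"hand":0,"tx":2.38,"ty":0,"tz":1.68,"ax":0,"ay":0,"az":0},
    {"hand":0,"tx":2.66,"ty":0,"tz":1.94,"ax":0,"ay":0,"az":0}
  ]
}}

```text
t: 9.2
tcp_pos: [565.8, -14.4, 221.8]
ee_rot: [0.772, 0.636, 0.0, 0.001]
contact_force: [-1.2, -3.6, -2.6]
grip_width: 16.8
```

```bash
python3 - <<'E'
from h import *
arc(np.arange(0.48,.83,.03))
E
```

```text
t 9.2 finger n,z [87.722 90.712] y -0.37114804562901577 F n,y,z -3.760624751269176 -0.4790132202452712 -2.604435491278789 implied th 0.47946081051837774 r 126.18916635809877 126.24183141890805
0.48 tx 0.01 tz 0.0
0.51 tx 0.28 tz 0.27
0.54 tx 0.54 tz 0.54
0.57 tx 0.79 tz 0.83
0.6 tx 1.03 tz 1.12
0.63 tx 1.27 tz 1.41
0.66 tx 1.49 tz 1.72
0.69 tx 1.71 tz 2.03
0.72 tx 1.91 tz 2.35
0.75 tx 2.11 tz 2.67
0.78 tx 2.3 tz 3.0
0.81 tx 2.47 tz 3.34
```

```bash
python3 - <<'E'
from h import *
arc(np.arange(0.51,.85,.03),s=119)
E
```

```text
t 9.2 finger n,z [87.722 90.712] y -0.37114804562901577 F n,y,z -3.760624751269176 -0.4790132202452712 -2.604435491278789 implied th 0.47487339446651244 r 126.18916635809877 124.32618388738553
0.51 tx 0.18 tz 0.44
0.54 tx 0.43 tz 0.72
0.57 tx 0.68 tz 1.0
0.6 tx 0.92 tz 1.28
0.63 tx 1.15 tz 1.58
0.66 tx 1.37 tz 1.88
0.69 tx 1.58 tz 2.18
0.72 tx 1.78 tz 2.5
0.75 tx 1.97 tz 2.82
0.78 tx 2.16 tz 3.14
0.81 tx 2.33 tz 3.47
0.84 tx 2.49 tz 3.81
```

{"api": "drive_tool", "payload": {
  "series": [
    {"hand":0,"tx":0.2,"ty":0,"tz":0.36,"ax":0,"ay":0,"az":0},
    {"hand":0,"tx":0.43,"ty":0,"tz":0.7,"ax":0,"ay":0,"az":0},
    {"hand":0,"tx":0.68,"ty":0,"tz":1.0,"ax":0,"ay":0,"az":0},
    {"hand":0,"tx":0.92,"ty":0,"tz":1.28,"ax":0,"ay":0,"az":0},
    {"hand":0,"tx":1.15,"ty":0,"tz":1.58,"ax":0,"ay":0,"az":0},
    {"hand":0,"tx":1.37,"ty":0,"tz":1.88,"ax":0,"ay":0,"az":0},
    {"hand":0,"tx":1.58,"ty":0,"tz":2.18,"ax":0,"ay":0,"az":0},
    {"hand":0,"tx":1.78,"ty":0,"tz":2.5,"ax":0,"ay":0,"az":0}
  ]
}}

```text
t: 10.0
tcp_pos: [569.4, 3.0, 196.8]
ee_rot: [0.772, 0.636, 0.0, 0.001]
contact_force: [-0.0, -1.3, 0.7]
grip_width: 16.3
```

```bash
python3 - <<'E'
from h import *
arc(np.arange(0.72,1.06,.03),s=119)
E
```

```text
t 10.0 finger n,z [105.511  65.707] y -0.16074195768962163 F n,y,z -1.258002363716664 0.2388357735966619 0.7263863977729039 implied th 0.7200496833228835 r 124.29818985411077 124.32618388738553
0.72 tx 0.0 tz -0.0
0.75 tx 0.19 tz 0.32
0.78 tx 0.38 tz 0.64
0.81 tx 0.55 tz 0.97
0.84 tx 0.71 tz 1.31
0.87 tx 0.87 tz 1.65
0.9 tx 1.01 tz 1.99
0.93 tx 1.14 tz 2.34
0.96 tx 1.26 tz 2.69
0.99 tx 1.37 tz 3.05
1.02 tx 1.47 tz 3.41
1.05 tx 1.56 tz 3.77
```

Now the force is purely tangential (−1.3, +2.3 relative to baseline). Continue.

{"api": "drive_tool", "payload": {
  "series": [
    {"hand":0,"tx":0.19,"ty":0,"tz":0.32,"ax":0,"ay":0,"az":0},
    {"hand":0,"tx":0.38,"ty":0,"tz":0.64,"ax":0,"ay":0,"az":0},
    {"hand":0,"tx":0.55,"ty":0,"tz":0.97,"ax":0,"ay":0,"az":0},
    {"hand":0,"tx":0.71,"ty":0,"tz":1.31,"ax":0,"ay":0,"az":0},
    {"hand":0,"tx":0.87,"ty":0,"tz":1.65,"ax":0,"ay":0,"az":0},
    {"hand":0,"tx":1.01,"ty":0,"tz":1.99,"ax":0,"ay":0,"az":0},
    {"hand":0,"tx":1.14,"ty":0,"tz":2.34,"ax":0,"ay":0,"az":0},
    {"hand":0,"tx":1.26,"ty":0,"tz":2.69,"ax":0,"ay":0,"az":0},
    {"hand":0,"tx":1.37,"ty":0,"tz":3.05,"ax":0,"ay":0,"az":0},
    {"hand":0,"tx":1.47,"ty":0,"tz":3.41,"ax":0,"ay":0,"az":0}
  ]
}}

```text
t: 11.0
tcp_pos: [572.2, 17.3, 162.6]
ee_rot: [0.772, 0.636, 0.0, 0.001]
contact_force: [-1.0, -1.9, -0.6]
grip_width: 16.3
```

```bash
python3 - <<'E'
from h import *
arc(np.arange(1.02,1.5,.03),s=119)
E
```

```text
t 11.0 finger n,z [120.037  31.508] y -0.20282719849484365 F n,y,z -2.0735244632594703 -0.6163084212998083 -0.6297665253553075 implied th 1.0203344865572654 r 124.10342111261757 124.32618388738553
1.02 tx 0.02 tz -0.01
1.05 tx 0.11 tz 0.35
1.08 tx 0.19 tz 0.72
1.11 tx 0.26 tz 1.08
1.14 tx 0.31 tz 1.45
1.17 tx 0.36 tz 1.82
1.2 tx 0.39 tz 2.19
1.23 tx 0.42 tz 2.57
1.26 tx 0.43 tz 2.94
1.29 tx 0.43 tz 3.31
1.32 tx 0.42 tz 3.68
1.35 tx 0.4 tz 4.06
1.38 tx 0.36 tz 4.43
1.41 tx 0.32 tz 4.8
1.44 tx 0.26 tz 5.17
1.47 tx 0.2 tz 5.54
```

{"api": "drive_tool", "payload": {
  "series": [
    {"hand":0,"tx":0.06,"ty":0,"tz":0.35,"ax":0,"ay":0,"az":0},
    {"hand":0,"tx":0.1,"ty":0,"tz":0.72,"ax":0,"ay":0,"az":0},
    {"hand":0,"tx":0.15,"ty":0,"tz":1.08,"ax":0,"ay":0,"az":0},
    {"hand":0,"tx":0.2,"ty":0,"tz":1.45,"ax":0,"ay":0,"az":0},
    {"hand":0,"tx":0.25,"ty":0,"tz":1.82,"ax":0,"ay":0,"az":0},
    {"hand":0,"tx":0.28,"ty":0,"tz":2.19,"ax":0,"ay":0,"az":0},
    {"hand":0,"tx":0.31,"ty":0,"tz":2.57,"ax":0,"ay":0,"az":0},
    {"hand":0,"tx":0.32,"ty":0,"tz":2.94,"ax":0,"ay":0,"az":0},
    {"hand":0,"tx":0.32,"ty":0,"tz":3.31,"ax":0,"ay":0,"az":0}
  ]
}}

```text
t: 11.9
tcp_pos: [572.9, 20.2, 129.5]
ee_rot: [0.772, 0.636, 0.0, 0.001]
contact_force: [-1.1, -0.6, 0.7]
grip_width: 16.8
```

```bash
python3 - <<'E'
from h import *
arc(np.arange(1.29,1.5,.02),s=118)
E
```

```text
t 11.9 finger n,z [123.033  -1.543] y -0.06628422118944097 F n,y,z -0.8315583426281038 -0.9163691759720367 0.7435408038984808 implied th 1.287222805319741 r 123.04268970905218 123.36936410632909
1.29 tx 0.03 tz 0.03
1.31 tx 0.03 tz 0.28
1.33 tx 0.01 tz 0.53
1.35 tx -0.0 tz 0.77
1.37 tx -0.02 tz 1.02
1.39 tx -0.05 tz 1.27
1.41 tx -0.08 tz 1.51
1.43 tx -0.11 tz 1.75
1.45 tx -0.16 tz 2.0
1.47 tx -0.2 tz 2.24
1.49 tx -0.25 tz 2.48
```

{"api": "drive_tool", "payload": {
  "series": [
    {"hand":0,"tx":0.02,"ty":0,"tz":0.25,"ax":0,"ay":0,"az":0},
    {"hand":0,"tx":0.0,"ty":0,"tz":0.5,"ax":0,"ay":0,"az":0},
    {"hand":0,"tx":-0.02,"ty":0,"tz":0.75,"ax":0,"ay":0,"az":0},
    {"hand":0,"tx":-0.04,"ty":0,"tz":0.95,"ax":0,"ay":0,"az":0},
    {"hand":0,"tx":-0.05,"ty":0,"tz":1.1,"ax":0,"ay":0,"az":0},
    {"hand":0,"tx":-0.05,"ty":0,"tz":1.2,"ax":0,"ay":0,"az":0}
  ]
}}

```text
t: 12.5
tcp_pos: [572.9, 19.8, 117.7]
ee_rot: [0.772, 0.636, 0.0, 0.001]
contact_force: [-0.8, -1.5, 0.6]
grip_width: 16.1
```

{"api": "drive_tool", "payload": {
  "series": [
    {"hand":0,"tx":0,"ty":0,"tz":0.05,"ax":0,"ay":0,"az":0},
    {"hand":0,"tx":-0.01,"ty":0,"tz":0.1,"ax":0,"ay":0,"az":0},
    {"hand":0,"tx":-0.02,"ty":0,"tz":0.15,"ax":0,"ay":0,"az":0}
  ]
}}

```text
t: 12.8
tcp_pos: [572.9, 19.6, 116.4]
ee_rot: [0.772, 0.636, 0.0, 0.001]
contact_force: [-0.1, 0.1, -0.0]
grip_width: 16.4
```

{"api": "drive_tool", "payload": {
  "series": [
    {"hand":0,"tx":-0.01,"ty":0,"tz":0.07,"ax":0,"ay":0,"az":0},
    {"hand":0,"tx":-0.02,"ty":0,"tz":0.15,"ax":0,"ay":0,"az":0}
  ]
}}

```text
t: 13.0
tcp_pos: [572.9, 19.4, 115.0]
ee_rot: [0.772, 0.636, 0.0, 0.001]
contact_force: [-0.6, -0.2, 1.1]
grip_width: 16.5
```

{"api": "drive_tool", "payload": {
  "series": [
    {"hand":0,"tx":-0.01,"ty":0,"tz":0.07,"ax":0,"ay":0,"az":0},
    {"hand":0,"tx":-0.02,"ty":0,"tz":0.12,"ax":0,"ay":0,"az":0}
  ]
}}

```text
t: 13.2
tcp_pos: [573.0, 19.3, 114.1]
ee_rot: [0.772, 0.636, 0.001, 0.001]
contact_force: [0.0, 2.1, 2.9]
grip_width: 16.3
```

{"api": "drive_tool", "payload": {
  "series": [
    {"hand":0,"tx":-0.01,"ty":0,"tz":0.05,"ax":0,"ay":0,"az":0},
    {"hand":0,"tx":-0.01,"ty":0,"tz":0.1,"ax":0,"ay":0,"az":0}
  ]
}}

```text
t: 13.4
tcp_pos: [573.1, 19.2, 113.2]
ee_rot: [0.772, 0.636, 0.001, 0.002]
contact_force: [-2.6, 2.8, 6.2]
grip_width: 16.3
```

{"api": "drive_tool", "payload": {
  "series": [
    {"hand":0,"tx":0,"ty":0,"tz":0.05,"ax":0,"ay":0,"az":0},
    {"hand":0,"tx":-0.01,"ty":0,"tz":0.1,"ax":0,"ay":0,"az":0}
  ]
}}

```text
t: 13.6
tcp_pos: [573.2, 19.1, 112.6]
ee_rot: [0.772, 0.636, 0.001, 0.002]
contact_force: [-1.6, 2.3, 7.7]
grip_width: 16.2
```

{"api": "drive_tool", "payload": {
  "series": [
    {"hand":0,"tx":-0.05,"ty":0,"tz":-0.3,"ax":0,"ay":0,"az":0},
    {"hand":0,"tx":-0.1,"ty":0,"tz":-0.6,"ax":0,"ay":0,"az":0},
    {"hand":0,"tx":-0.12,"ty":0,"tz":-0.9,"ax":0,"ay":0,"az":0},
    {"hand":0,"tx":-0.12,"ty":0,"tz":-0.9,"ax":0,"ay":0,"az":0}
  ]
}}

```text
t: 14.0
tcp_pos: [572.3, 17.8, 120.5]
ee_rot: [0.772, 0.636, 0.0, 0.001]
contact_force: [-0.6, -0.4, -0.9]
grip_width: 16.4
```

```bash
python3 - <<'E'
from h import *
import cv2
T=ctrl.grab_frame("top")[:,:,::-1];S=ctrl.grab_frame("scene")[:,:,::-1]
c=lambda im,x,y:cv2.resize(np.clip((im[y:y+130,x:x+130]/255.)**.6*255,0,255).astype(np.uint8),(400,400),interpolation=cv2.INTER_CUBIC)
cv2.imwrite("pics/crop6.png",np.hstack([c(T,370,115),c(S,130,140)]))
arc([1.4],s=118)
E
```

```text
t 14.1 finger n,z [120.547 -10.909] y -0.32111731052206366 F n,y,z 0.15092968869529605 1.177241630808052 -1.4487687681344388 implied th 1.3649309827045206 r 121.03927813753504 123.36936410632909
1.4 tx 0.19 tz 0.45
```

View pics/crop6.png

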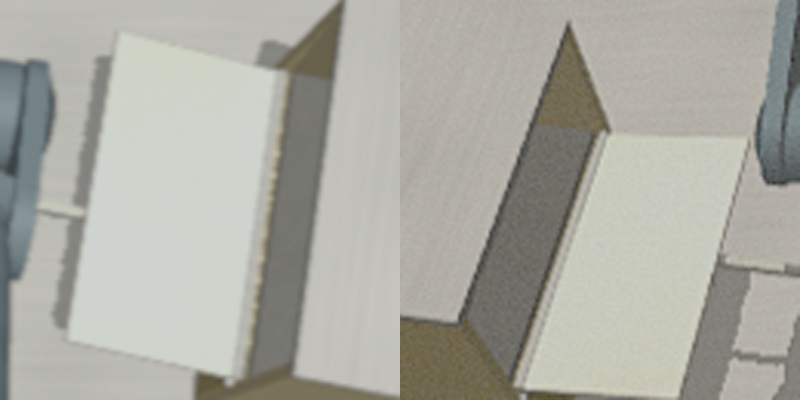

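The hatch is nearly level, with its free edge from (118,32) to (68,340) in the top view. I'll withdraw the finger sideways and check the angle by triangulation.

{"api": "drive_tool", "payload": {
  "series": [
    {"hand":0,"tx":0,"ty":-0.4,"tz":-0.1,"ax":0,"ay":0,"az":0},
    {"hand":0,"tx":0,"ty":-0.9,"tz":-0.1,"ax":0,"ay":0,"az":0},
    {"hand":0,"tx":0,"ty":-1.5,"tz":-0.1,"ax":0,"ay":0,"az":0},
    {"hand":0,"tx":0,"ty":-2.1,"tz":-0.1,"ax":0,"ay":0,"az":0},
    {"hand":0,"tx":0,"ty":-2.7,"tz":-0.1,"ax":0,"ay":0,"az":0},
    {"hand":0,"tx":0,"ty":-3.4,"tz":-0.1,"ax":0,"ay":0,"az":0},
    {"hand":0,"tx":0,"ty":-4.2,"tz":-0.1,"ax":0,"ay":0,"az":0},
    {"hand":0,"tx":0,"ty":-5,"tz":-0.1,"ax":0,"ay":0,"az":0},
    {"hand":0,"tx":0,"ty":-5,"tz":-0.1,"ax":0,"ay":0,"az":0}
  ]
}}

```text
t: 15.0
tcp_pos: [522.2, 27.7, 121.3]
ee_rot: [0.772, 0.636, 0.0, 0.001]
contact_force: [0.5, -0.4, -1.1]
grip_width: 16.6
```

```bash
python3 - <<'E'
from h import *
k=.325
T=lambda x,y:(370+x*k-.3,115+y*k-.3); S=lambda x,y:(130+(x-400)*k-.3,140+y*k-.3)
for a,b in[((68,340),(750,137)),((118,32),(681,398))]:
    p,e=tri(T(*a),S(*b));print(p,e,"n",(p-h0)@nc)
print("expect z",150+150*np.cos(1.4),"n",150*np.sin(1.4)+8*np.cos(1.4))
plan([572,150,170],79)
E
```

```text
[434.924 -87.455 174.275] 1.8536382983298265 n 147.0244195438017
[ 698.902 -136.447  173.357] 2.1525666195805404 n 149.3017799985398
expect z 175.49507143503615 n 149.17719664147094
t 15.0 tcp [522.231  27.709 121.285] F [ 0.468 -0.375 -1.141] w 16.574663847701384
row t [12.95   2.556 -4.881] a [ 0.094  0.06  -0.019]
```

{"api": "drive_tool", "payload": {
  "series": [
    {"hand":0,"tx":2,"ty":0,"tz":0,"ax":0,"ay":0,"az":0},
    {"hand":0,"tx":5,"ty":0,"tz":0,"ax":0,"ay":0,"az":0},
    {"hand":0,"tx":9,"ty":0,"tz":-0.5,"ax":0,"ay":0,"az":0},
    {"hand":0,"tx":12,"ty":-0.2,"tz":-1.5,"ax":0,"ay":0,"az":0},
    {"hand":0,"tx":13,"ty":-0.5,"tz":-2.5,"ax":0,"ay":0,"az":0},
    {"hand":0,"tx":13,"ty":-0.5,"tz":-3,"ax":0,"ay":0,"az":0}
  ]
}}

```text
t: 15.6
tcp_pos: [543.6, 157.0, 152.4]
ee_rot: [0.771, 0.637, 0.001, 0.002]
contact_force: [0.1, -0.6, -1.2]
grip_width: 16.3
```

```bash
python3 - <<'E'
from h import *
plan([459.8,170,150],81.1)
E
```

```text
t 15.6 tcp [543.619 156.992 152.45 ] F [ 0.132 -0.557 -1.236] w 16.279395372597076
row t [-0.307 -8.478  0.212] a [ 0.222  0.052 -1.998]
```

{"api": "drive_tool", "payload": {
  "series": [
    {"hand":0,"tx":0,"ty":-2,"tz":0,"ax":0.1,"ay":0,"az":-1},
    {"hand":0,"tx":-0.1,"ty":-5,"tz":0.1,"ax":0.2,"ay":0,"az":-2},
    {"hand":0,"tx":-0.3,"ty":-7.5,"tz":0.2,"ax":0.2,"ay":0,"az":-2},
    {"hand":0,"tx":-0.3,"ty":-8.5,"tz":0.2,"ax":0.2,"ay":0,"az":-2},
    {"hand":0,"tx":-0.3,"ty":-8.5,"tz":0.2,"ax":0.2,"ay":0,"az":-2},
    {"hand":0,"tx":-0.3,"ty":-8.5,"tz":0.2,"ax":0.2,"ay":0,"az":-2}
  ]
}}

```text
t: 16.2
tcp_pos: [460.3, 168.7, 149.7]
ee_rot: [0.761, 0.649, -0.0, 0.0]
contact_force: [-0.3, 0.5, -1.9]
grip_width: 16.5
```

```bash
python3 - <<'E'
from h import *
import cv2
T=ctrl.grab_frame("top")[:,:,::-1];S=ctrl.grab_frame("scene")[:,:,::-1]
cv2.imwrite("pics/top2.png",T);cv2.imwrite("pics/scene2.png",S)
c=lambda im,x,y:cv2.resize(im[y:y+70,x:x+140],(800,400),interpolation=cv2.INTER_CUBIC)[:300]
cv2.imwrite("pics/crop7.png",np.vstack([c(T,240,180),c(S,260,180)]))
plan([459.8,170,50],81.1)
E
```

```text
t 16.3 tcp [460.492 168.895 149.632] F [-0.49  -0.479 -1.155] w 16.550395889192867
row t [ 0.107 -0.087  9.963] a [ 0.005  0.05  -0.175]
```

View pics/crop7.png

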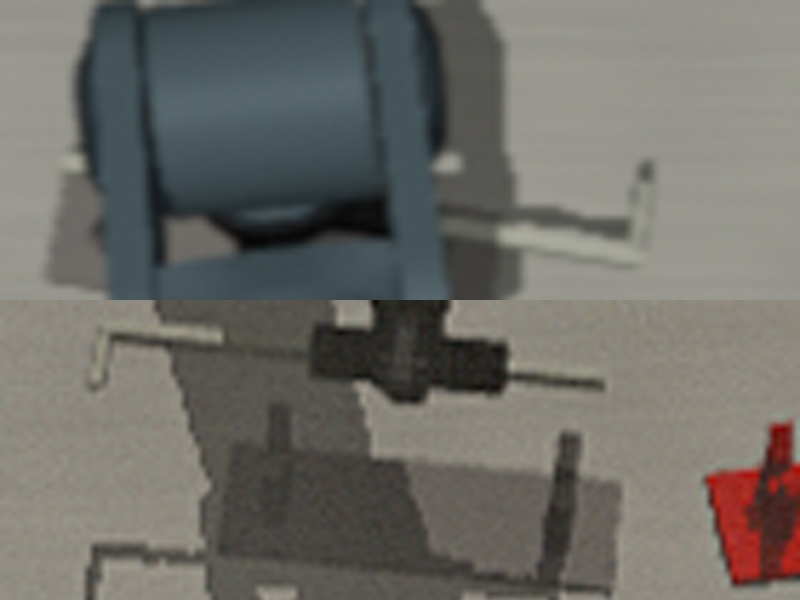

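```bash
python3 - <<'E'
from h import *
k=.175;T=lambda x,y:(240+x*k-.4,180+y*k-.4); S=lambda x,y:(260+x*k-.4,180+(y-300)*k-.4)
print("front",tri(T(638,255),S(104,332)))
print("rear scene@168.5",atz("scene",*S(604,383),168.5),"front scene",atz("scene",*S(104,332),168.5))
f,y,s=finger();X=R.from_quat(s["ee_rot"]).as_matrix();g=s["tcp_pos"]-18.7*X[:,2];print("pred front",g-160*X[:,0],"rear",g+100*X[:,0])
E
```

```text
front (array([437.762,  13.005, 166.581]), np.float64(1.0010955136263542))
rear scene@168.5 [480.951 266.634 168.5  ] front scene [439.11   14.145 168.5  ]
pred front [435.256  10.914 168.472] rear [476.266 267.66  168.244]
```

{"api": "drive_tool", "payload": {
  "series": [
    {"hand":0,"tx":0.1,"ty":-0.1,"tz":2.5,"ax":0,"ay":0,"az":-0.1},
    {"hand":0,"tx":0.1,"ty":-0.1,"tz":5.5,"ax":0,"ay":0,"az":-0.1},
    {"hand":0,"tx":0.1,"ty":-0.1,"tz":7.5,"ax":0,"ay":0,"az":-0.1},
    {"hand":0,"tx":0.1,"ty":-0.1,"tz":8.5,"ax":0,"ay":0,"az":-0.1},
    {"hand":0,"tx":0.1,"ty":-0.1,"tz":9.5,"ax":0,"ay":0,"az":-0.1},
    {"hand":0,"tx":0.1,"ty":-0.1,"tz":10,"ax":0,"ay":0,"az":-0.1},
    {"hand":0,"tx":0.1,"ty":-0.1,"tz":10,"ax":0,"ay":0,"az":-0.1}
  ]
}}

```text
t: 17.0
tcp_pos: [458.5, 170.3, 49.1]
ee_rot: [0.76, 0.65, -0.001, -0.0]
contact_force: [-0.1, -0.5, -1.7]
grip_width: 16.4
```

```bash
python3 - <<'E'
from h import *
plan([459.8,169.9,34],81.1)
E
```

```text
t 17.0 tcp [458.52  170.335  49.108] F [-0.083 -0.504 -1.671] w 16.390383167227395
row t [-0.021  0.135  1.511] a [-0.071  0.066 -0.031]
```

{"api": "drive_tool", "payload": {
  "series": [
    {"hand":0,"tx":0,"ty":0.1,"tz":0.4,"ax":-0.1,"ay":0,"az":0},
    {"hand":0,"tx":0,"ty":0.1,"tz":0.8,"ax":-0.1,"ay":0,"az":0},
    {"hand":0,"tx":0,"ty":0.1,"tz":1.2,"ax":-0.1,"ay":0,"az":0},
    {"hand":0,"tx":0,"ty":0.1,"tz":1.4,"ax":-0.1,"ay":0,"az":0},
    {"hand":0,"tx":0,"ty":0.1,"tz":1.4,"ax":-0.1,"ay":0,"az":0}
  ]
}}

```text
t: 17.5
tcp_pos: [459.0, 170.2, 34.8]
ee_rot: [0.76, 0.65, -0.001, 0.0]
contact_force: [-0.7, -0.4, -1.8]
grip_width: 16.5
```

Not yet touching the slot floor; I'll go down in small steps.

{"api": "drive_tool", "payload": {
  "series": [
    {"hand":0,"tx":0,"ty":0,"tz":0.1,"ax":0,"ay":0,"az":0},
    {"hand":0,"tx":0,"ty":0,"tz":0.15,"ax":0,"ay":0,"az":0},
    {"hand":0,"tx":0,"ty":0,"tz":0.15,"ax":0,"ay":0,"az":0}
  ]
}}

```text
t: 17.8
tcp_pos: [459.3, 170.2, 33.7]
ee_rot: [0.76, 0.65, -0.0, 0.001]
contact_force: [-0.6, -0.2, -1.1]
grip_width: 16.0
```

{"api": "drive_tool", "payload": {
  "series": [
    {"hand":0,"tx":0,"ty":0,"tz":0.05,"ax":0,"ay":0,"az":0},
    {"hand":0,"tx":0,"ty":0,"tz":0.1,"ax":0,"ay":0,"az":0},
    {"hand":0,"tx":0,"ty":0,"tz":0.1,"ax":0,"ay":0,"az":0}
  ]
}}

```text
t: 18.1
tcp_pos: [459.3, 170.2, 32.7]
ee_rot: [0.76, 0.65, -0.0, 0.001]
contact_force: [-0.1, -0.1, -0.8]
grip_width: 16.5
```

{"api": "drive_tool", "payload": {
  "series": [
    {"hand":0,"tx":0,"ty":0,"tz":0.08,"ax":0,"ay":0,"az":0},
    {"hand":0,"tx":0,"ty":0,"tz":0.08,"ax":0,"ay":0,"az":0}
  ],
  "force": 30
}}

```text
t: 18.3
tcp_pos: [459.4, 170.2, 32.4]
ee_rot: [0.76, 0.65, -0.0, 0.0]
contact_force: [-4.5, -1.0, 5.5]
grip_width: 16.2
```

{"api": "drive_tool", "payload": {
  "series": [
    {"hand":1.9,"tx":0,"ty":0,"tz":0,"ax":0,"ay":0,"az":0},
    {"hand":2.2,"tx":0,"ty":0,"tz":0,"ax":0,"ay":0,"az":0},
    {"hand":2.6,"tx":0,"ty":0,"tz":0,"ax":0,"ay":0,"az":0},
    {"hand":4,"tx":0,"ty":0,"tz":0,"ax":0,"ay":0,"az":0},
    {"hand":6,"tx":0,"ty":0,"tz":0,"ax":0,"ay":0,"az":0},
    {"hand":6,"tx":0,"ty":0,"tz":0,"ax":0,"ay":0,"az":0},
    {"hand":6,"tx":0,"ty":0,"tz":0,"ax":0,"ay":0,"az":0},
    {"hand":6,"tx":0,"ty":0,"tz":0,"ax":0,"ay":0,"az":0}
  ]
}}

```text
t: 19.1
tcp_pos: [459.2, 170.2, 31.8]
ee_rot: [0.76, 0.65, -0.0, 0.001]
contact_force: [-0.3, 0.3, 0.4]
grip_width: 60.1
```

{"api": "drive_tool", "payload": {
  "series": [
    {"hand":6,"tx":0,"ty":0,"tz":-2,"ax":0,"ay":0,"az":0},
    {"hand":6,"tx":0,"ty":0,"tz":-5,"ax":0,"ay":0,"az":0},
    {"hand":6,"tx":0,"ty":0,"tz":-10,"ax":0,"ay":0,"az":0},
    {"hand":6,"tx":0,"ty":0,"tz":-14,"ax":0,"ay":0,"az":0},
    {"hand":6,"tx":5,"ty":0,"tz":-18,"ax":0,"ay":0,"az":0},
    {"hand":6,"tx":10,"ty":0,"tz":-18,"ax":0,"ay":0,"az":0},
    {"hand":6,"tx":15,"ty":0,"tz":-18,"ax":0,"ay":0,"az":0},
    {"hand":6,"tx":20,"ty":0,"tz":-18,"ax":0,"ay":0,"az":0},
    {"hand":6,"tx":25,"ty":0,"tz":-18,"ax":0,"ay":0,"az":0},
    {"hand":6,"tx":25,"ty":0,"tz":-18,"ax":0,"ay":0,"az":0}
  ]
}}

```text
t: 20.1
tcp_pos: [497.6, 421.3, 211.1]
ee_rot: [0.759, 0.651, 0.0, 0.0]
contact_force: [-0.2, -0.4, 0.6]
grip_width: 59.9
```

```bash
python3 - <<'E'
from h import *
import cv2
T=ctrl.grab_frame("top")[:,:,::-1];S=ctrl.grab_frame("scene")[:,:,::-1]
cv2.imwrite("pics/top3.png",T);cv2.imwrite("pics/scene3.png",S)
t0=cv2.imread("pics/top0.png");s0=cv2.imread("pics/scene0.png")
c=lambda im,x,y:cv2.resize(im[y:y+60,x:x+120],None,fx=3.333,fy=3.333,interpolation=cv2.INTER_CUBIC)[:200,:400]
cv2.imwrite("pics/crop8.png",np.vstack([np.hstack([c(t0,240,190),c(T,240,190)]),np.hstack([c(s0,270,190),c(S,270,190)]),cv2.resize(np.hstack([T,S]),(800,250))]))
E
```

```text
(no output)
```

View pics/crop8.png

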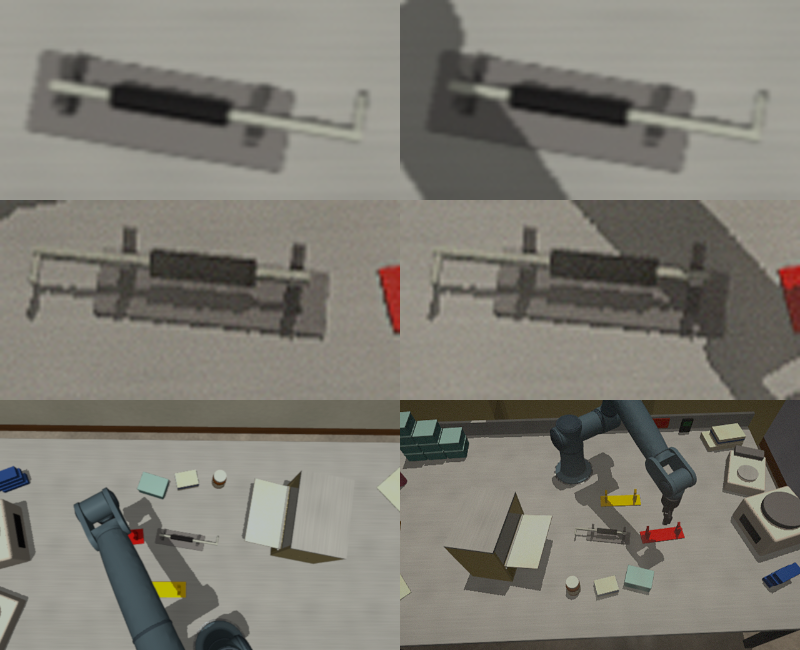

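The pole lies at the same pixels as at the start (grip (170,105), hook (760,130) in the crop). The hatch is open and the bystanders have not moved.

```bash
python3 -c "
from station import ctrl
print(ctrl.state()['t'],ctrl.finish_job())"
```

```text
the job is handed in; nothing more can be done
20.2 None
```

The job is done and handed in at 20.2 s. I took the pole from the grey rest and hooked the eye, which was about 25 mm above its mark. I swung the hatch down to its stop, unhooked the pole and laid it back in the rest.

**Last checks:**
- **Hatch:** its free edge triangulated to z ≈ 174 mm, against 175.5 mm expected at 1.40 rad. At the stop, the pull rose to about 9 N. Readings were only taken at the end of each move, and 9 N was the highest.
- **Pole:** it lies at the same place as at the start in both cameras, at pixel resolution. The gripper is open and well clear.
- **Jar, box and carton:** they show no movement in the final picture.
- **Small disagreements:** partway through the swing, a side force of about 2–3 N showed I was following an arc about 2 mm too wide, so I reduced it. Triangulating the pole's front end was up to 4 mm off the kinematic value, but the hook tip agreed within about 1 mm.

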